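Clamp a wafer carrier on the inspection fixture

TASK

Gently push the wafer carrier home on its fixture, so that it lies flat against the end pin and both side pins. Then tighten the clamp knob clockwise until you feel the resistance rise sharply as the foot meets the carrier, and give it another eighth of a turn, no more. Let go of everything and leave the other things on the bench where they are.

Things in the scene. Friction and masses are not known exactly. Their poses are not given: they have to be found in the camera images.
- fixture: Black base plate 285 x 210 mm, 13 mm thick, fixed on the bench. Origin: on the bench below the home place of the carrier's centre. z up, x towards the clamp post, y towards the side pins; it reaches x -135 to +150, y -110 to +100 mm. Carrier home: its centre over this origin, its x axis along this x axis.
- stops: The three polished, slippery steel stop pins, 12 mm in diameter, tops 32 mm above the bench, fixed on the base plate; same origin and axes as the fixture. End pin at x +76, y 0 mm; side pins at x -60 and x +30, y +51 mm (pin centres).
- carrier: Loose aluminium wafer carrier, about 0.45 kg: plate 140 (x) x 90 (y) x 12 mm lying on the base plate, 12 to 35 mm short of the end pin, 10 to 26 mm short of the side pins, up to 0.12 rad askew. Origin: centre of its underside. It slides at about 3 N. A 76 mm wafer lies in it.
- carrier_mid (a point): Centre of the carrier plate, half-way up its 12 mm (19 mm above the bench). Axes as the carrier: x towards the clamp, y towards the side pins.
- carrier_bar (a point): Centre of the carrier's upright grip bar, 12 (x) x 34 (y) x 28 mm high, standing on the plate 58 mm in front of its centre (carrier x -58 mm); its top is 53 mm above the bench.
- knob_grip (a point): Round knurled black knob, 38 mm across, 24 mm high. Point on the vertical screw axis, 13 mm above the knob's underside, some 110 mm above the bench; the axis stands at fixture x +52, y 0 mm. Clamp arm below it: top 70 to 72 mm above the bench, 25 mm of bare screw between. The point turns with the knob.
- screw: Clamp screw with knob and a 27 mm rubber foot; origin on its axis at the knob's underside. Clockwise from above lowers it 4 mm a turn; runs free at 0.04 N m. The foot starts 0.7 to 1.5 mm above the carrier (a sixth to four tenths of a turn). From contact on the torque climbs some 0.5 N m, the pressing force 65 N per rad (some 48 N at an eighth turn). Let go, it springs back up to 0.07 rad and stays.
- objective: Bystander: steel microscope objective, 30 mm in diameter, 42 mm high, standing on the bench beyond the side-pin side of the fixture. Origin at its underside.
- tape_roll: Bystander: brown roll of tape, 92 mm across, 19 mm high, lying on the bench on the side away from the side pins. Origin at its underside.
- slide_box: Bystander: white slide box 85 x 60 x 26 mm on the bench on the side away from the side pins. Origin at its underside.
Things that resemble listed ones, but are neither listed nor needed, are in the scene too. Leave any turquoise look-alike of the part that bears knob_grip alone.

How it is judged:
On the way, in this order (a step that is already met when the one before it is completed fails the run):
1. the carrier lies home against the end pin and both side pins (within 2 mm and 0.03 rad), the foot not yet on it (x of carrier_mid in the frame of fixture between -0.002 and 0.002 m and y of carrier_mid in the frame of fixture between -0.002 and 0.002 m and z of carrier_mid in the frame of fixture below 0.0205 m and angle between the x axis of carrier and the x axis of fixture, either way round below 0.03 rad and contact force between screw and carrier below 1 N), for 0.2 s.
2. the foot presses the carrier with more than 18 N, the carrier still home (x of carrier_mid in the frame of fixture between -0.002 and 0.002 m and y of carrier_mid in the frame of fixture between -0.002 and 0.002 m and z of carrier_mid in the frame of fixture below 0.0205 m and angle between the x axis of carrier and the x axis of fixture, either way round below 0.03 rad and contact force between screw and carrier above 18 N), for 0.2 s.
At the end, for the whole second after the job is handed in: The carrier lies flat and home against all three pins (centre within 2 mm in x and y, within 0.03 rad), clamped with 18 to 92 N (about 20 to 80 degrees of turn past first contact, an eighth of a turn being 45), everything at rest and released (all of step 2 and contact force between screw and carrier below 92 N and linear speed of carrier below 0.01 m/s and angular speed of screw below 0.05 rad/s); the robot touches nothing.
It fails at once if the clamp is overtightened: the foot presses the carrier with more than 96 N (contact force between screw and carrier above 96 N).
It fails at once if the carrier is pushed against the pins with more than 60 N (contact force between carrier and stops above 60 N).
It fails at once if a bystander (objective) is moved more than 15 mm (distance of objective from where it was at the start of the episode above 0.015 m).
It fails at once if a bystander (tape roll) is moved more than 15 mm (distance of tape_roll from where it was at the start of the episode above 0.015 m).
It fails at once if a bystander (slide box) is moved more than 15 mm (distance of slide_box from where it was at the start of the episode above 0.015 m).
It also fails if it takes over 72 s, if anything falls off the work surface, if the arm or the gripper's body presses on something with over 40 N, if the wrist force passes 120 N, or if a joint passes its speed limit or range.

ROBOT

A 6-joint arm with a two-finger parallel gripper is mounted at the origin on the work surface. World frame = base frame: x ahead of the robot, y to its left, z up, the work surface at z = 0. Lengths are in m, angles in rad, forces in N, time in s.
With the tool pointing down it reaches from about 0.375 to 0.9 m from the base axis. Payload 3.1 kg.
Tool frame: the origin (TCP) lies on the centre line of the jaws, within the pads' length; the fingertips stand 17 mm ahead of it and the grasp point (between the pads) lies 2 mm behind it; y points along the fingers, z is the direction in which the jaws open and shut, and the axes are right-handed (so a half turn about y gives the same grasp; the last joint's range is limited). The gripper opens to 85 mm and grips with 20 to 120 N. Pads are 22 mm wide; open, the fingers measure 114 mm over their backs; the gripper's body (76 mm by 85 mm) begins 54 mm behind the grasp point. The pads swing forward as they close: fully open they stand 13 mm farther back than shut.
Start: joints at [1.044, 0.527, 1.433, -0, 1.181, -0.178], TCP at [0.213, 0.588, 0.248] pointing down, gripper open.
Joint ranges: [-3.08, 3.08], [-0.75, 2.2], [0.22, 2.44], [-1.43, 4.57], [0, 2.65], [-2.85, 2.85]. Speed limits (rad/s): [2.79, 2.79, 3.14, 3.14, 3.14, 3.14].

INTERFACE

Orientations are given as a unit quaternion [x, y, z, w].
In Python, from station import manip gives the robot as it stands.
- The arm moves only by the shell command python3 -m handwheel 'ROWS' [FORCE]. ROWS is JSON, one flat list of numbers, 7 for each row, row after row: the shift along the tool's x, y, z in cm, then the turn, a rotation vector about the tool's x, y, z in rad, then the finger opening in cm, from 0 to 8.54. A call has 1 to 10 rows; each row is the pose to reach, as a shift and turn from the pose commanded when the call began, along the tool's axes at that moment; what a row does not reach only later rows make up. A row lasts 1/12 s, in which the tool goes at most 41.7 mm and 7.16 degrees, less where a joint would pass 70% of its speed; a pose out of reach is approached as far as the arm can. A call with a gripper value outside its range is refused whole. The fingers move at their own pace and stop on an object; FORCE is the grip in N (left out, the last holds). Time passes only in rows, so rows that repeat a pose let the fingers close. It gives the time, the measured TCP pose, the force and the opening at its end, in the units of the state.
- manip.sense(): the state, without advancing time (a new reading comes with each control period).
- manip.snapshot(name): name is "scene" or "side" or "wrist"; returns a dict with "frame" (420x560x3 uint8, red, green, blue), "depth" (420x560 float32, m along the optical axis (not along the pixel's ray), 0 where there is no reading), "camera_matrix" (3x3 intrinsics, pixels), "rvec" (rotation vector, rad) and "tvec" (3), from world to camera coordinates, as OpenCV has them. Camera axes: x right, y down, z forward; pixel columns grow to the right and rows downward; lengths in m; the calibration is good to about 2 mm. A picture is of the moment at which its call begins.
- manip.sign_off(): hands the job in, once; it reports no verdict.
The state is a dict: "t": time; "q": joint angles; "qd": joint speeds; "tau": joint torques, N m; "tcp_pos": TCP position; "tool_rot": TCP orientation; "force": force on the tool from outside, world axes, zero at the start; "ft_torque": the same for the moment, N m; "finger_gap": opening from 0.0 (shut) to 1.0 (fully open).
Only numpy, scipy, OpenCV 4.12 (cv2) and the standard library are available. Lean on these libraries where they do the work, as an engineer would, in place of code of your own. Each camera call takes 0.05 s, during which the arm holds its last target.

## Working session

There is one attempt and no reset: what is moved stays moved. The work goes in short steps, Python scripts to look and compute and a shell command to move; the robot and the scene stay as the last step left them, time stands still between calls to the robot, and variables do not carry over. Pictures are saved under pics/ and viewed, and the job is handed in when it is done.

```bash
ls; mkdir -p pics; cat > h.py <<'E'
import numpy as np,cv2
from station import manip
from scipy.spatial.transform import Rotation as R
def snap(n,f):
    s=manip.snapshot(n); cv2.imwrite('pics/'+f+'.png',s['frame'][:,:,::-1]); np.savez('pics/'+f+'.npz',**s); return s
def load(f): return dict(np.load('pics/'+f+'.npz'))
def crop(f,x0,y0,x1,y1,k):
    im=cv2.imread('pics/'+f+'.png')[y0:y1,x0:x1]; cv2.imwrite('pics/%s_%d_%d_%d.png'%(f,x0,y0,k),cv2.resize(im,None,fx=k,fy=k,interpolation=cv2.INTER_CUBIC))
def ray(s,u,v):
    M=R.from_rotvec(np.ravel(s['rvec'])).as_matrix(); t=np.ravel(s['tvec'])
    d=np.linalg.inv(s['camera_matrix'])@[u,v,1]
    return -M.T@t, M.T@d
def atz(s,u,v,z):
    o,d=ray(s,u,v); return o+d*(z-o[2])/d[2]
def pt(s,u,v):
    o,d=ray(s,u,v); return o+d*s['depth'][int(round(v)),int(round(u))]
def proj(s,P):
    p,_=cv2.projectPoints(np.array(P,float).reshape(-1,1,3),s['rvec'],s['tvec'],s['camera_matrix'],None); return p[:,0]
E
python3 - <<'E'
from h import *
for n in('scene','side','wrist'): snap(n,n+'0')
s=manip.sense(); print(s); print(R.from_quat(s['tool_rot']).as_matrix().round(3))
E
```

```text
pics
{'t': 0.15, 'q': array([ 1.04450697e+00,  5.28282325e-01,  1.43360481e+00,  1.94976686e-05,
        1.18139080e+00, -1.78524395e-01]), 'qd': array([-0.0001639 , -0.00155866, -0.00286699,  0.00025411,  0.00025564,
        0.00162944]), 'tau': array([ 3.93599685e-04, -4.42743587e+01, -1.78277296e+01, -2.35537045e-04,
        5.63161651e-03, -1.30113230e-05]), 'tcp_pos': array([0.21271733, 0.58713956, 0.24754115]), 'tool_rot': array([ 0.69700028, -0.12254901,  0.12212573, -0.69588624]), 'force': array([-0.09638823,  0.18562114,  0.01745668]), 'ft_torque': array([ 0.00727849, -0.01845236, -0.00488377]), 'finger_gap': 1.0002676423011339}
[[ 0.94  -0.001  0.341]
 [-0.341 -0.001  0.94 ]
 [-0.    -1.    -0.002]]
```

View pics/scene0.png

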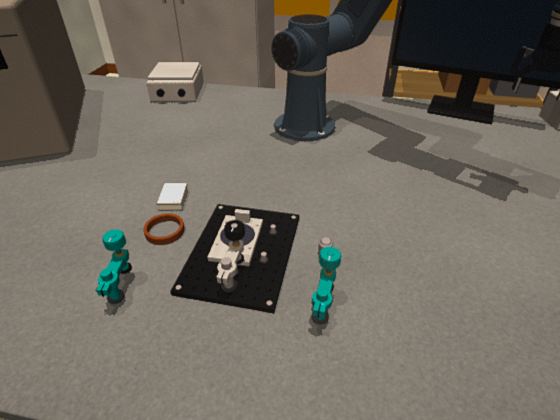

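View pics/side0.png

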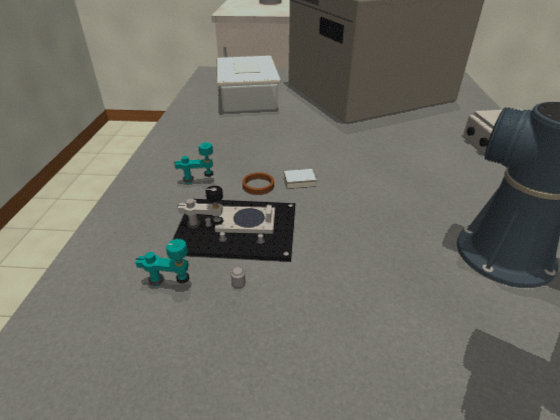

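View pics/wrist0.png

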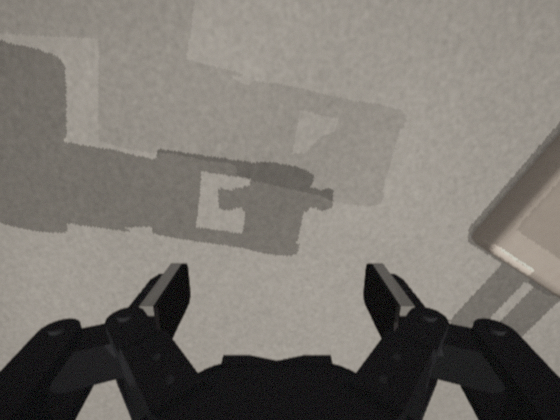

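```bash
python3 - <<'E'
from h import *
crop('scene0',165,195,335,315,4); crop('side0',160,170,310,270,5)
s=load('scene0')
for u,v in((220,207),(299,214),(178,294),(274,307)): print(u,v,pt(s,u,v).round(3))
E
```

```text
220 207 [ 0.503 -0.139  0.012]
299 214 [ 0.476  0.057 -0.   ]
178 294 [ 0.775 -0.137  0.005]
274 307 [0.771 0.057 0.01 ]
```

View pics/scene0_165_195_4.png

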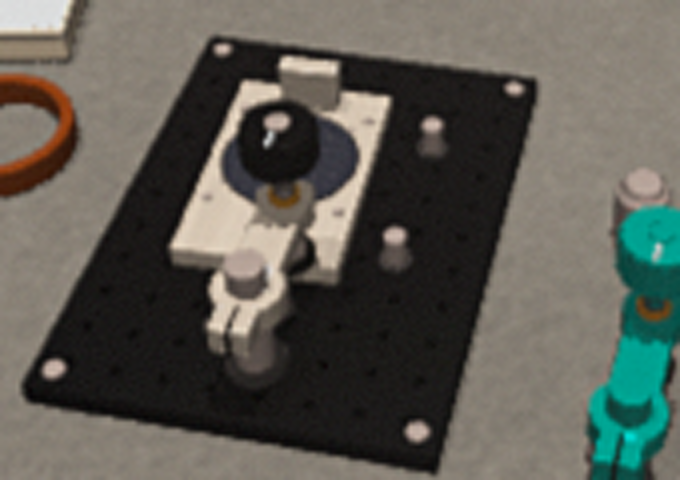

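View pics/side0_160_170_5.png

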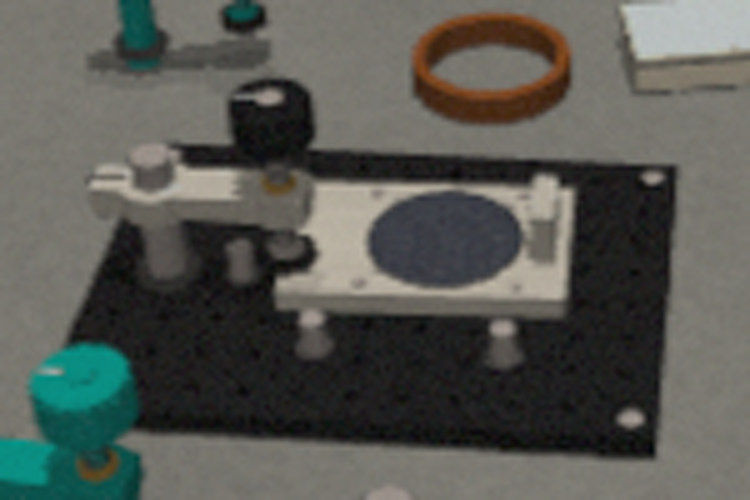

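```bash
cat > fit.py <<'E'
from h import *
from scipy.optimize import least_squares
def F(p,q):
    c,s=np.cos(p[2]),np.sin(p[2]); q=np.atleast_2d(np.array(q,float))
    return np.c_[p[0]+c*q[:,0]-s*q[:,1],p[1]+s*q[:,0]+c*q[:,1],q[:,2]]
def fit(obs,p0,loss='soft_l1'):
    # obs: list of (snap,[(xyz),(u,v)]...)
    f=lambda p:np.concatenate([(proj(s,F(p,[o[0] for o in L]))-np.array([o[1] for o in L])).ravel() for s,L in obs])
    r=least_squares(f,p0,loss=loss,x_scale=[.01,.01,.01]); return r.x,f(r.x)
E
python3 - <<'E'
from fit import *
A=load('scene0');B=load('side0')
ca=lambda x,y:(165+x/4-.4,195+y/4-.4); cb=lambda x,y:(160+x/5-.4,170+y/5-.4)
fa=[((-.135,-.11,.013),ca(210,38)),((-.135,.1,.013),ca(536,80)),((.15,-.11,.013),ca(26,384)),((.15,.1,.013),ca(438,458)),((-.06,.051,.032),ca(432,124)),((.03,.051,.032),ca(395,236))]
fb=[((.15,-.11,.013),cb(172,146)),((-.135,-.11,.013),cb(676,167)),((-.135,.1,.013),cb(656,450)),((-.06,.051,.032),cb(502,328)),((.03,.051,.032),cb(312,318)),((.076,0,.032),cb(240,244))]
for o in ([(A,fa)],[(B,fb)],[(A,fa),(B,fb)]):
    p,r=fit(o,[.62,-.04,0]); print(p.round(4),r.round(1))
# carrier: plate top z=.025
c=[((-.07,-.045,.025),ca(243,80)),((-.07,.045,.025),ca(392,96)),((.07,-.045,.025),ca(170,250)),((.07,.045,.025),ca(336,272))]
d=[((-.07,.045,.025),cb(571,302)),((.07,.045,.025),cb(276,291)),((-.07,-.045,.025),cb(576,185))]
w=[((-.058,-.017,.053),ca(282,60)),((-.058,.017,.053),ca(340,68))]
for o in ([(A,c)],[(B,d)],[(A,c),(B,d)]):
    k,r=fit(o,[.6,-.06,0]); print('carrier',k.round(4),r.round(1))
    dx=k-p; cc,ss=np.cos(p[2]),np.sin(p[2]); print(' rel',(cc*dx[0]+ss*dx[1]).round(4),(-ss*dx[0]+cc*dx[1]).round(4),dx[2].round(3))
E
```

```text
[ 0.6275 -0.0407 -0.0042] [ 0.  -0.4  0.4 -0.4 -1.1  0.7  0.1 -0.1  0.1  0.   0.2 -0.3]
[ 0.6237 -0.0371 -0.0253] [-2.5 -1.2  1.5  0.6 -0.1 -1.1  0.1  0.5 -0.1  0.1  0.2  0.3]
[ 0.6258 -0.04   -0.009 ] [ 0.8 -0.9  1.1 -0.7 -0.6 -0.1  0.3 -0.6  0.7 -0.3  0.6 -0.7 -3.9 -1.3
  0.1 -0.6 -0.3 -2.7 -0.3 -0.6 -0.5 -0.6 -0.5 -0.2]
carrier [ 0.6133 -0.0631  0.0285] [ 0.2  0.4 -0.2  0.5  0.  -0.2  0.  -0.5]
 rel -0.0124 -0.0233 0.037
carrier [ 0.6085 -0.0605  0.0343] [-0.5 -0.6  0.4  0.2  0.1  0.5]
 rel -0.0172 -0.0207 0.043
carrier [ 0.6108 -0.0633  0.0297] [ 0.4 -0.2 -0.1 -0.2  0.4 -1.   0.3 -1.3 -1.5 -1.3 -0.4 -0.6 -0.6 -0.1]
 rel -0.0148 -0.0234 0.039
```

```bash
python3 - <<'E'
from h import *
s=load('wrist0'); st=manip.sense(); M=R.from_rotvec(np.ravel(s['rvec'])).as_matrix(); t=np.ravel(s['tvec'])
T=R.from_quat(st['tool_rot']).as_matrix(); c=-M.T@t
print('cam in tool',T.T@(c-st['tcp_pos'])); print('cam axes in tool (cols)',(T.T@M.T).round(3)); print(s['camera_matrix'])
E
```

```text
cam in tool [-0.07455248 -0.12524325  0.00122359]
cam axes in tool (cols) [[ 0.     0.956  0.292]
 [ 0.    -0.292  0.956]
 [ 1.    -0.    -0.   ]]
[[298.04658273   0.         276.43494908]
 [  0.         298.04658273 210.94640181]
 [  0.           0.           1.        ]]
```

```bash
python3 -m handwheel '[4,0,-3.4,0,-0.03,0,8,8,0,-6.8,0,-0.06,0,6,12,0,-10.2,0,-0.09,0,4,16,0,-13.6,0,-0.12,0,2,20,0,-17,0,-0.15,0,0,23,0,-19.5,0,-0.18,0,0,26,0,-22,0,-0.21,0,0,29,0,-24.5,0,-0.25,0,0,31.2,0,-26.3,0,-0.3,0,0,31.2,0,-26.3,0,-0.35,0,0]'
```

```text
t: 0.98
tcp_pos: [0.4177, 0.2315, 0.2483]
tool_rot: [0.707, 0.001, -0.001, -0.707]
force: [0.4, 1.0, 0.3]
finger_gap: 0.002
```

```bash
python3 -m handwheel '[2,0,-3.5,0,0,0,0,4,0,-7,0,0,0,0,6,0,-10.5,0,0,0,0,8,0,-14,0,0,0,0,10,0,-17.5,0,0,0,0,12,0,-21,0,0,0,0,14.2,0,-24.5,0,0,0,0,16.2,0,-28,0,0,0,0,18.2,0,-31.6,0,0,0,0,20.2,0,-35.1,0,0,0,0]' ; python3 -m handwheel '[0,0,0,0,0,0,0,0,0,0,0,0,0,0]'; python3 - <<'E'
from h import *
snap('wrist','w1'); print(manip.sense()['tcp_pos'])
E
```

```text
t: 1.82
tcp_pos: [0.6199, -0.1186, 0.248]
tool_rot: [-0.707, -0.0, 0.001, 0.707]
force: [0.1, -0.3, 0.1]
finger_gap: -0.0
t: 1.98
tcp_pos: [0.62, -0.1189, 0.2475]
tool_rot: [-0.707, 0.001, -0.0, 0.707]
force: [-0.2, 0.7, -0.6]
finger_gap: -0.003
[ 0.61894318 -0.1170895   0.24744417]
```

View pics/w1.png

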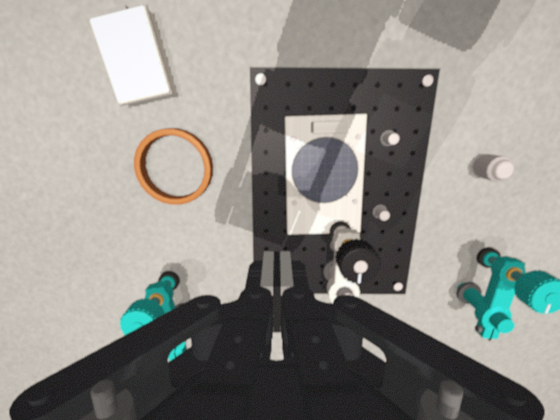

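```bash
python3 - <<'E'
from h import *
crop('w1',240,55,450,255,3.8) if 0 else crop('w1',240,58,440,208,4)
crop('w1',240,158,440,308,4)
E
```

```text
(no output)
```

View pics/w1_240_58_4.png

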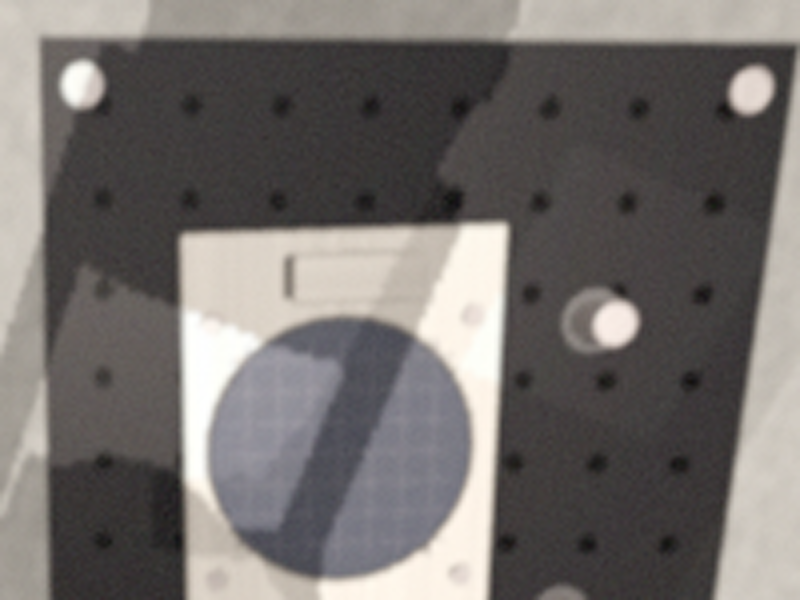

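View pics/w1_240_158_4.png

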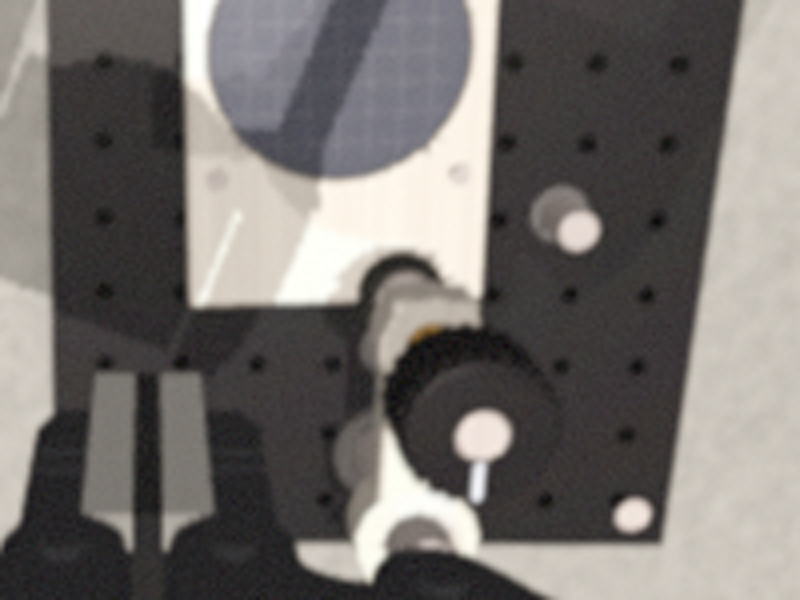

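```bash
python3 - <<'E'
from fit import *
W=load('w1')
c1=lambda x,y:(240+x/4-.4,58+y/4-.4); c2=lambda x,y:(240+x/4-.4,158+y/4-.4)
f=[((-.135,-.11,.013),c1(41,38)),((-.135,.1,.013),c1(797,45)),((.15,.1,.013),c2(661,541)),((-.06,.051,.032),c1(615,322)),((.03,.051,.032),c2(578,230))]
p,r=fit([(W,f)],[.62,-.04,0]);print('fix',p.round(4),r.round(1))
k,r=fit([(W,[((-.07,-.045,.025),c1(180,232)),((-.07,.045,.025),c1(509,223)),((.07,-.045,.025),c2(190,307))])],[.6,-.06,0]);print('car',k.round(4),r.round(1))
dx=k-p; cc,ss=np.cos(p[2]),np.sin(p[2]); print(' rel',(cc*dx[0]+ss*dx[1]).round(4),(-ss*dx[0]+cc*dx[1]).round(4),dx[2].round(3))
print('knob',atz(W,*c2(483,435),.121),'pred',F(p,[.052,0,.121]))
print('carrier -y edge pt at fixture x=-.02', F(k,[0,-.045,.025]))
T=manip.sense();print(T['tcp_pos'],T['force'])
E
```

```text
fix [ 0.6256 -0.039  -0.0082] [-1.1 -0.5  0.6 -0.9  0.3  1.4 -0.1  0.5  0.1  0.5]
car [ 0.6105 -0.0611  0.0261] [ 0.5  0.3 -0.7  0.2  0.1 -0.9]
 rel -0.015 -0.0222 0.034
knob [ 0.67726083 -0.0392041   0.121     ] pred [[ 0.67764164 -0.03945987  0.121     ]]
carrier -y edge pt at fixture x=-.02 [[ 0.61165059 -0.10611999  0.025     ]]
[ 0.61894318 -0.1170895   0.24744417] [-0.48130269  0.56193783 -0.10268806]
```

```bash
python3 -m handwheel '[-1,3.5,-2.6,0,0,0,0,-1.5,7,-2.6,0,0,0,0,-1.5,10.5,-2.6,0,0,0,0,-1.5,14,-2.6,0,0,0,0,-1.5,17,-2.6,0,0,0,0,-1.5,19,-2.6,0,0,0,0,-1.5,20.5,-2.6,0,0,0,0,-1.5,21.1,-2.6,0,0,0,0,-1.5,21.1,-2.6,0,0,0,0]' ; python3 - <<'E'
from h import *
snap('wrist','w2');snap('side','s2'); crop('s2',160,100,310,260,4); s=manip.sense();print(s['tcp_pos'],s['force'])
E
```

```text
t: 2.78
tcp_pos: [0.6029, -0.1405, 0.0359]
tool_rot: [-0.706, 0.0, 0.003, 0.708]
force: [0.6, -0.3, 0.7]
finger_gap: -0.002
[ 0.60471817 -0.14179218  0.03810077] [0.06120079 0.99519745 0.31332563]
```

View pics/w2.png

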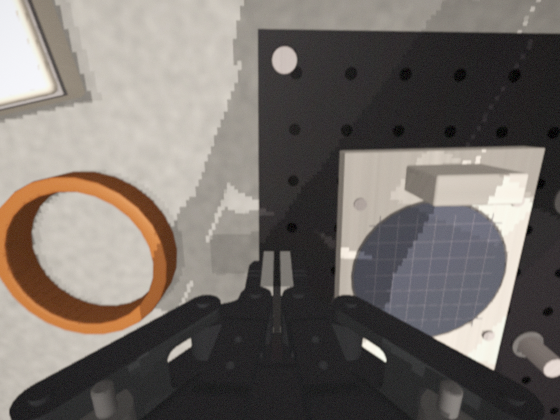

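View pics/s2_160_100_4.png

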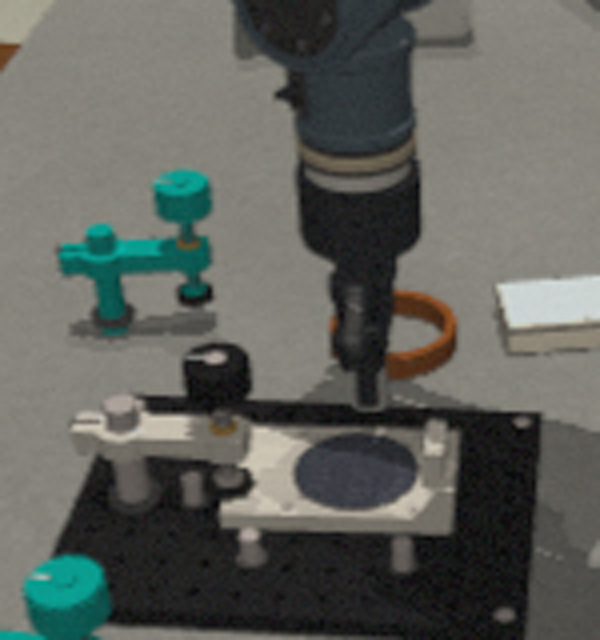

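```bash
python3 -m handwheel '[0,0,1.2,0,0,0,0,0,0,2.2,0,0,0,0,0,0,2.6,0,0,0,0,0,0,2.9,0,0,0,0,0,0,3.2,0,0,0,0,0,0,3.5,0,0,0,0,0,0,3.8,0,0,0,0,0,0,4.1,0,0,0,0,0,0,4.3,0,0,0,0,0,0,4.5,0,0,0,0]' ; python3 - <<'E'
from h import *
snap('wrist','w3'); s=manip.sense();print(s['tcp_pos'],s['force'])
E
```

```text
t: 3.72
tcp_pos: [0.6048, -0.0977, 0.0374]
tool_rot: [0.707, 0.001, -0.0, -0.707]
force: [0.4, -3.8, 1.4]
finger_gap: 0.002
[ 0.60458917 -0.09720706  0.03732801] [ 1.15971027 -2.20294618  0.34192514]
```

View pics/w3.png

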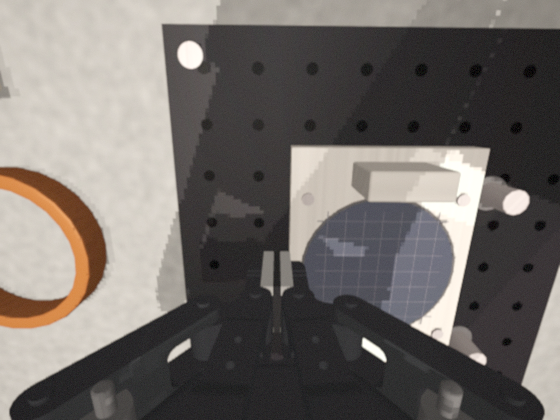

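```bash
python3 -m handwheel '[0,0,0.1,0,0,0,0,0,0,0.2,0,0,0,0,0,0,0.3,0,0,0,0,0,0,0.3,0,0,0,0]'; python3 -m handwheel '[0,0,0.1,0,0,0,0,0,0,0.15,0,0,0,0,0,0,0.15,0,0,0,0]';python3 -m handwheel '[0,0,0.1,0,0,0,0,0,0,0.1,0,0,0,0]'
```

```text
t: 4.1
tcp_pos: [0.6044, -0.0944, 0.0373]
tool_rot: [-0.707, -0.001, 0.001, 0.707]
force: [0.0, -2.3, 1.9]
finger_gap: 0.0
t: 4.35
tcp_pos: [0.6043, -0.0929, 0.0372]
tool_rot: [-0.707, -0.001, 0.001, 0.707]
force: [1.1, -4.3, 2.4]
finger_gap: -0.002
t: 4.52
tcp_pos: [0.6043, -0.0919, 0.0373]
tool_rot: [-0.707, -0.001, 0.001, 0.707]
force: [0.7, -3.5, 2.2]
finger_gap: 0.005
```

```bash
for i in 1; do python3 -m handwheel '[0,0,0.05,0,0,0,0,0,0,0.1,0,0,0,0]';python3 -m handwheel '[0,0,0.05,0,0,0,0,0,0,0.1,0,0,0,0]'; done; python3 - <<'E'
from h import *
snap('wrist','w4'); crop('w4',280,140,560,350,2.8)
E
```

```text
t: 4.68
tcp_pos: [0.6043, -0.0916, 0.0373]
tool_rot: [0.707, 0.001, -0.001, -0.707]
force: [-0.5, -7.3, 1.9]
finger_gap: -0.001
t: 4.85
tcp_pos: [0.6044, -0.0915, 0.0373]
tool_rot: [0.708, 0.001, -0.001, -0.706]
force: [-0.9, -8.4, 0.1]
finger_gap: -0.001
```

```bash
ls pics | grep w4
```

```text
w4.npz
w4.png
w4_280_140_2.png
```

```bash
python3 -m handwheel '[0,0,0.1,0,0,0,0,0,0,0.1,0,0,0,0]'; python3 -m handwheel '[0,0,0.1,0,0,0,0,0,0,0.1,0,0,0,0]'; python3 - <<'E'
from h import *
snap('wrist','w4'); im=cv2.imread('pics/w4.png')[140:365,280:560]; cv2.imwrite('pics/w4c.png',cv2.resize(im,None,fx=2.8,fy=2.6))
E
```

```text
t: 5.07
tcp_pos: [0.6044, -0.0913, 0.0373]
tool_rot: [0.708, 0.001, -0.001, -0.706]
force: [-1.2, -10.5, 2.3]
finger_gap: 0.001
t: 5.23
tcp_pos: [0.6044, -0.0912, 0.0373]
tool_rot: [0.709, 0.001, -0.001, -0.705]
force: [-1.8, -13.6, 0.5]
finger_gap: 0.002
```

View pics/w4c.png

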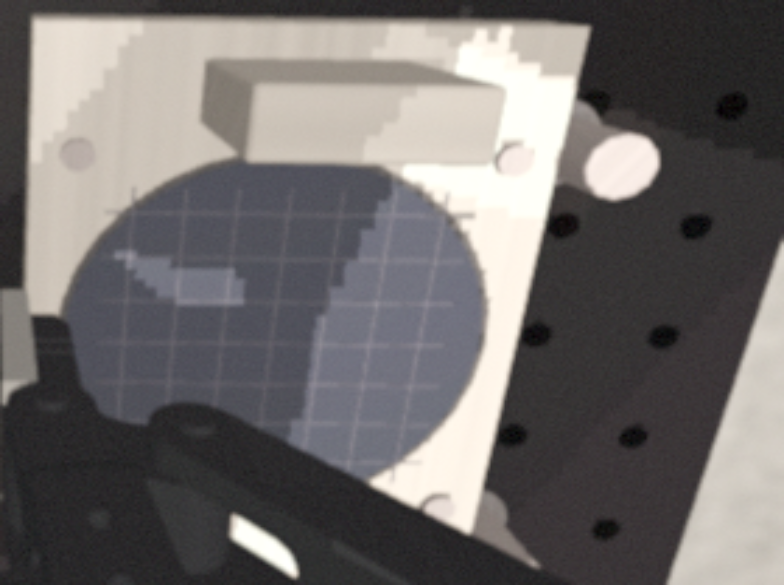

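```bash
python3 -m handwheel '[0,0,-0.5,0,0,0,0,0,0,-2.5,0,0,0,0,0,-3,-2.5,0,0,0,0,-2,-6,-2.5,0,0,0,0,-6,-6,-1,0,0,0,0,-9,-6,1.5,0,0,0,0,-10.5,-6,4.5,0,0,0,0,-10.5,-4,5.2,0,0,0,0,-10.5,-1.5,5.2,0,0,0,0,-10.5,-0.2,5.2,0,0,0,0]' ; python3 -m handwheel '[0,0,0,0,0,0,0]'; python3 - <<'E'
from h import *
snap('wrist','w5');snap('side','s5');crop('s5',160,170,310,270,5); s=manip.sense();print(s['tcp_pos'],s['force'])
E
```

```text
t: 6.12
tcp_pos: [0.4971, -0.034, 0.0378]
tool_rot: [-0.706, 0.0, 0.002, 0.708]
force: [0.4, 0.4, 0.4]
finger_gap: -0.003
t: 6.2
tcp_pos: [0.4965, -0.0344, 0.0369]
tool_rot: [-0.706, 0.002, 0.003, 0.708]
force: [-1.0, -0.2, 0.4]
finger_gap: -0.002
[ 0.49834058 -0.03545052  0.03881962] [ 0.0242694  -0.17539912  0.48357438]
```

View pics/w5.png

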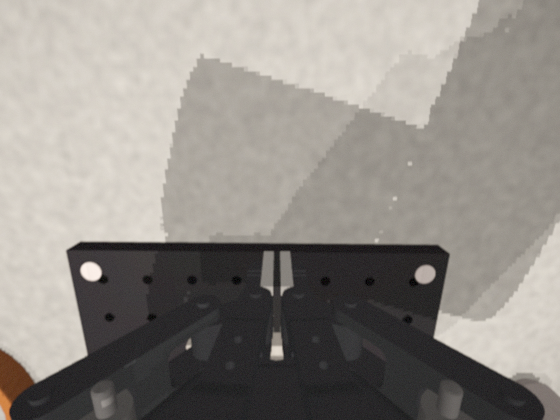

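View pics/s5_160_170_5.png

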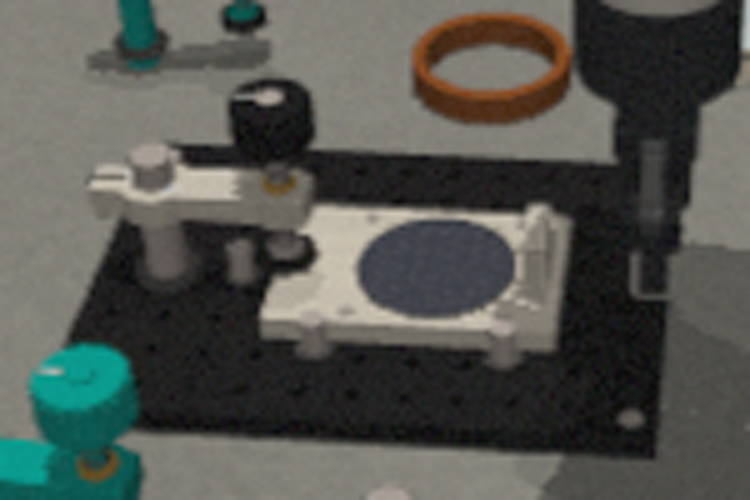

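```bash
python3 -m handwheel '[0.5,0,-0.5,0,0,0,0,1.5,0,-0.5,0,0,0,0,2.5,0,-0.5,0,0,0,0,3,0,-0.5,0,0,0,0,3.2,0,-0.5,0,0,0,0,3.5,0,-0.5,0,0,0,0,3.7,0,-0.5,0,0,0,0,3.9,0,-0.5,0,0,0,0]' ; python3 - <<'E'
from h import *
snap('side','s6');crop('s6',160,170,310,270,5); s=manip.sense();print(s['tcp_pos'],s['force'])
E
```

```text
t: 6.97
tcp_pos: [0.5337, -0.0416, 0.0401]
tool_rot: [-0.707, 0.002, 0.005, 0.707]
force: [-11.8, -7.0, 12.5]
finger_gap: 0.0
[ 0.53376133 -0.04160279  0.04010349] [-9.10158569 -5.99239743 11.28453073]
```

View pics/s6_160_170_5.png

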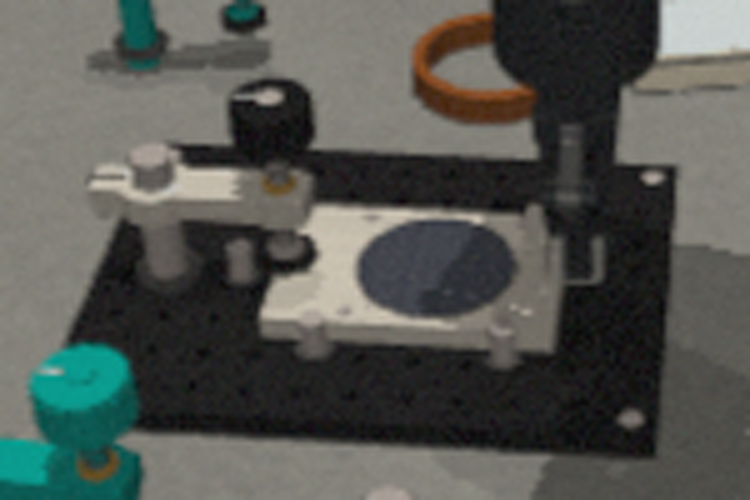

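```bash
python3 -m handwheel '[-1,0,0,0,0,0,0,-1.2,0,0,0,0,0,-1.2,0,0.2,0,0,0,0,-1.2,0.4,0.2,0,0,0,0]' ; python3 -m handwheel '[0,0,0,0,0,0,0,0,0,0,0,0,0,0]'
```

```text
t: 7.18
tcp_pos: [0.5337, -0.0416, 0.0401]
tool_rot: [-0.707, 0.002, 0.004, 0.707]
force: [-8.4, -6.8, 10.8]
finger_gap: -0.0invalid input
```

```bash
python3 -m handwheel '[-1,0,0,0,0,0,0,-1.2,0,0.1,0,0,0,0,-1.2,0.2,0.2,0,0,0,0,-1.2,0.4,0.2,0,0,0,0]' ; python3 -m handwheel '[0,0,0,0,0,0,0,0,0,0,0,0,0,0]'; python3 - <<'E'
from h import *
snap('wrist','w7');snap('side','s7');crop('s7',160,170,310,270,5)
crop('w7',130,200,430,420,2.6) if 0 else None
for i in range(1): s=manip.sense();print(s['tcp_pos'],s['force'])
E
```

```text
t: 7.52
tcp_pos: [0.5266, -0.0391, 0.0354]
tool_rot: [0.707, 0.001, -0.0, -0.707]
force: [0.4, -0.5, -0.2]
finger_gap: 0.0
t: 7.68
tcp_pos: [0.5267, -0.0392, 0.0351]
tool_rot: [0.707, 0.001, -0.001, -0.707]
force: [-0.4, 0.6, 0.6]
finger_gap: 0.002
[ 0.5266452  -0.03925088  0.03516579] [-0.31691513 -0.31127427 -1.027631  ]
```

View pics/s7_160_170_5.png

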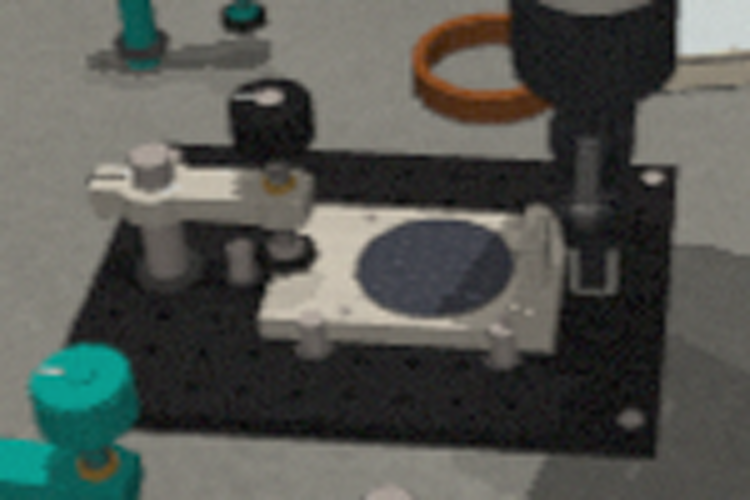

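View pics/w7.png

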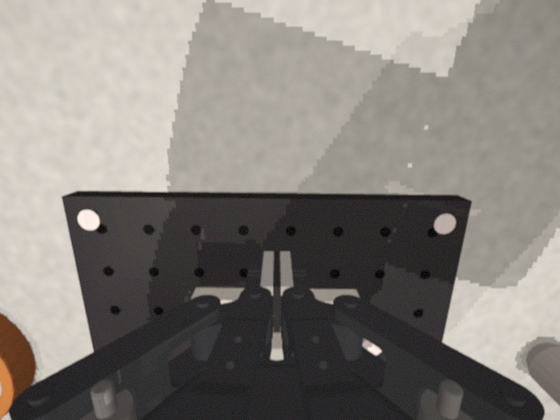

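```bash
python3 -m handwheel '[0.2,0,0,0,0,0,0,0.4,0,0,0,0,0,0,0.6,0,0,0,0,0,0,0.7,0,0,0,0,0,0]' ; python3 -m handwheel '[0.1,0,0,0,0,0,0,0.2,0,0,0,0,0,0,0.3,0,0,0,0,0,0]'; python3 -m handwheel '[0.1,0,0,0,0,0,0,0.2,0,0,0,0,0,0]'
```

```text
t: 8.12
tcp_pos: [0.5322, -0.0392, 0.0352]
tool_rot: [-0.707, 0.0, 0.002, 0.707]
force: [-3.6, -1.0, 3.4]
finger_gap: -0.002
t: 8.37
tcp_pos: [0.5345, -0.0391, 0.0352]
tool_rot: [-0.707, 0.0, 0.002, 0.707]
force: [-4.6, -1.7, 3.1]
finger_gap: 0.001
t: 8.53
tcp_pos: [0.5377, -0.0392, 0.0352]
tool_rot: [-0.707, -0.0, 0.001, 0.707]
force: [-2.8, -0.3, 0.7]
finger_gap: -0.006
```

```bash
python3 -m handwheel '[0.15,0,0,0,0,0,0,0.3,0,0,0,0,0,0,0.4,0,0,0,0,0,0]' ; python3 -m handwheel '[0.1,0,0,0,0,0,0,0.1,0,0,0,0,0,0]'; python3 -m handwheel '[0.1,0,0,0,0,0,0,0.1,0,0,0,0,0,0]'; python3 - <<'E'
from h import *
snap('side','s8');crop('s8',160,170,310,270,5)
E
```

```text
t: 8.78
tcp_pos: [0.5428, -0.0393, 0.0352]
tool_rot: [0.707, 0.001, -0.0, -0.707]
force: [-2.7, 0.1, -0.4]
finger_gap: 0.001
t: 8.95
tcp_pos: [0.5439, -0.0393, 0.0353]
tool_rot: [0.707, 0.001, -0.0, -0.707]
force: [-2.3, -0.8, -0.7]
finger_gap: -0.002
t: 9.12
tcp_pos: [0.5445, -0.0393, 0.0353]
tool_rot: [0.707, 0.001, -0.001, -0.707]
force: [-2.3, -1.5, -0.9]
finger_gap: 0.0
```

View pics/s8_160_170_5.png

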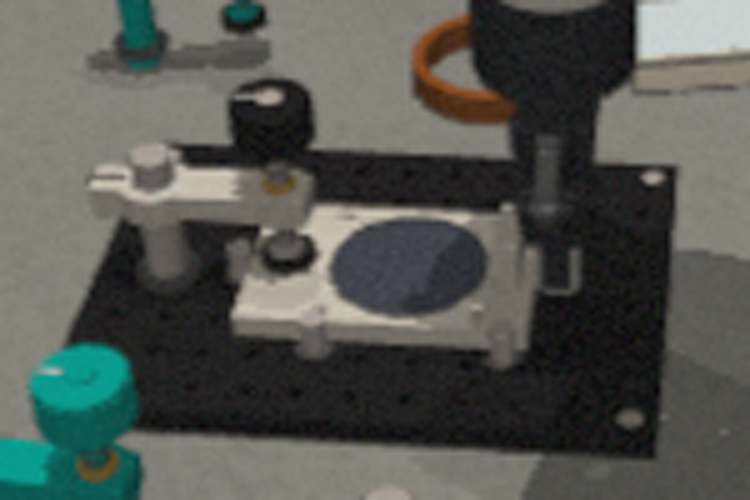

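```bash
python3 -m handwheel '[0.1,0,0,0,0,0,0,0.1,0,0,0,0,0,0]' ; python3 -m handwheel '[0.1,0,0,0,0,0,0,0.1,0,0,0,0,0,0]'; python3 -m handwheel '[0.1,0,0,0,0,0,0,0.1,0,0,0,0,0,0]'
```

```text
t: 9.33
tcp_pos: [0.5447, -0.0392, 0.0353]
tool_rot: [-0.707, -0.0, 0.001, 0.707]
force: [-3.7, -2.0, 0.1]
finger_gap: -0.002
t: 9.5
tcp_pos: [0.5448, -0.0392, 0.0352]
tool_rot: [-0.707, 0.0, 0.002, 0.707]
force: [-5.4, -2.3, 2.4]
finger_gap: 0.001
t: 9.67
tcp_pos: [0.5449, -0.0391, 0.0352]
tool_rot: [-0.707, 0.001, 0.003, 0.707]
force: [-7.2, -3.2, 2.9]
finger_gap: -0.001
```

```bash
python3 -m handwheel '[0.1,0,0,0,0,0,0,0.2,0,0,0,0,0,0]' ; python3 -m handwheel '[0.1,0,0,0,0,0,0,0.1,0,0,0,0,0,0]'; python3 - <<'E'
from h import *
snap('side','s9');crop('s9',160,170,310,270,5);snap('scene','c9');crop('c9',165,195,335,315,4)
E
```

```text
t: 9.83
tcp_pos: [0.5451, -0.0391, 0.0352]
tool_rot: [-0.707, 0.002, 0.005, 0.707]
force: [-11.5, -6.2, 6.4]
finger_gap: 0.001
t: 10.0
tcp_pos: [0.5451, -0.039, 0.0352]
tool_rot: [-0.707, 0.003, 0.005, 0.708]
force: [-11.5, -5.5, 7.7]
finger_gap: -0.0
```

View pics/s9_160_170_5.png

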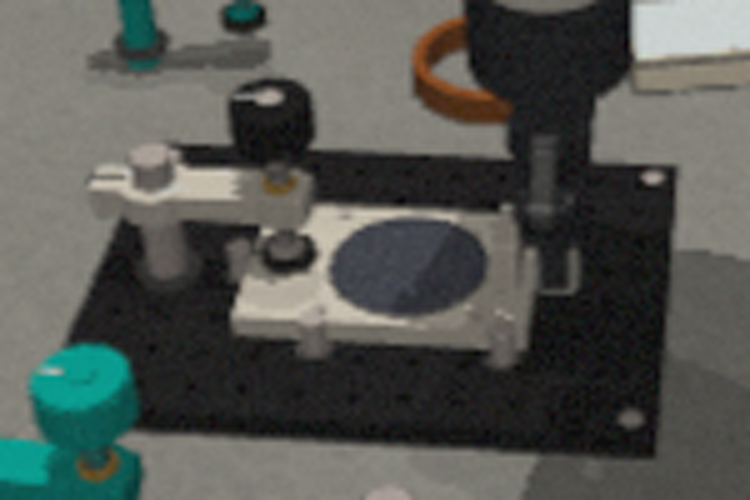

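View pics/c9_165_195_4.png

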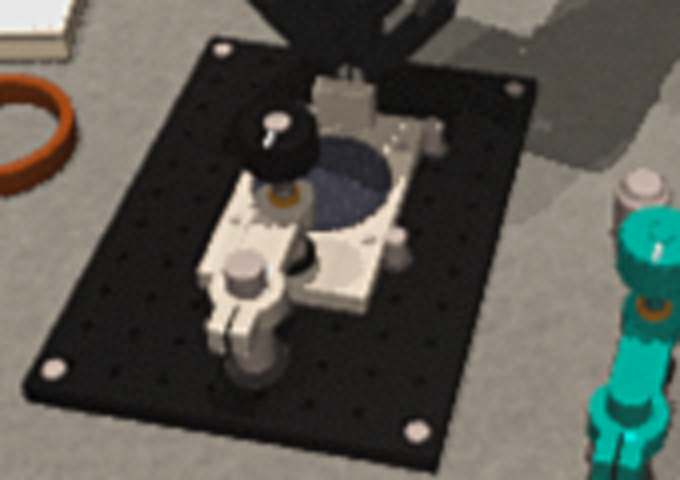

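```bash
python3 -m handwheel '[-0.5,0,0,0,0,0,0,-2,0,0,0,0,0,0,-3,-2,0,0,0,0,0,-3,-6,-1,0,0,0,0,-2,-10,-2,0,0,0,0,0,-13,-3.5,0,0,0,0,2,-16,-5,0,0,0,0,4,-19,-6.5,0,0,0,0,6,-21,-8,0,0,0,0,6.5,-21,-8,0,0,0,0]';python3 -m handwheel '[0,0,0,0,0,0,0,0,0,0,0,0,0,0]'; python3 - <<'E'
from h import *
snap('wrist','w10'); crop('w10',240,58,440,208,4); crop('w10',240,158,440,308,4)
E
```

```text
t: 10.93
tcp_pos: [0.6233, -0.1234, 0.2523]
tool_rot: [0.71, 0.007, 0.007, -0.704]
force: [1.4, -0.1, 0.7]
finger_gap: -0.001
t: 11.1
tcp_pos: [0.6148, -0.1182, 0.2443]
tool_rot: [-0.707, -0.0, 0.001, 0.708]
force: [-1.2, 0.8, -0.2]
finger_gap: -0.003
```

View pics/w10_240_58_4.png

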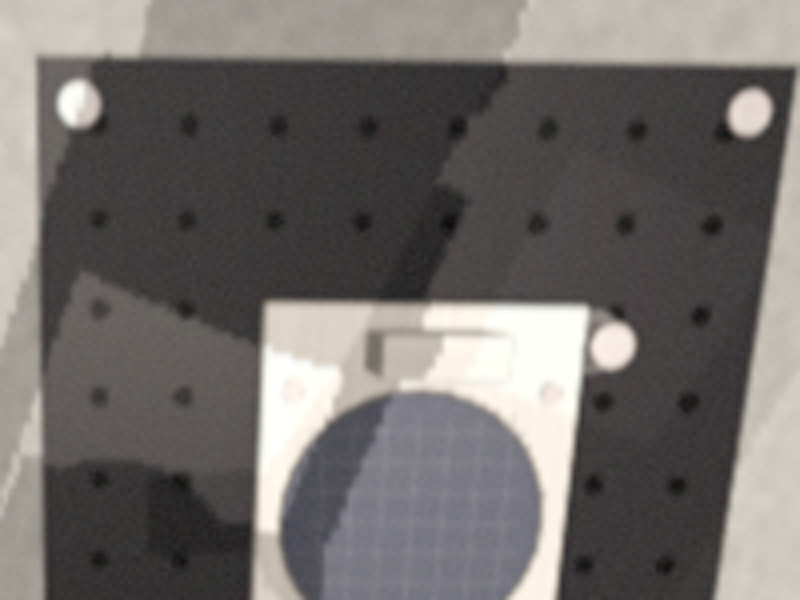

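View pics/w10_240_158_4.png

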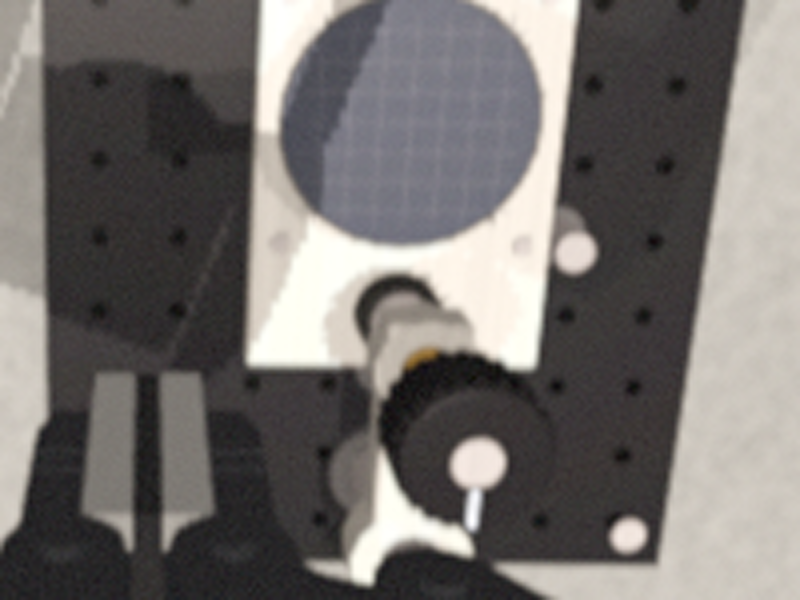

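```bash
python3 - <<'E'
from fit import *
W=load('w10')
c1=lambda x,y:(240+x/4-.4,58+y/4-.4); c2=lambda x,y:(240+x/4-.4,158+y/4-.4)
f=[((-.135,-.11,.013),c1(38,57)),((-.135,.1,.013),c1(796,67)),((.15,.1,.013),c2(657,562)),((-.06,.051,.032),c1(612,345)),((.03,.051,.032),c2(576,252))]
p,r=fit([(W,f)],[.62,-.04,0]);print('fix',p.round(4),r.round(1))
k,r=fit([(W,[((-.07,-.045,.025),c1(263,299)),((-.07,.045,.025),c1(588,303)),((.07,-.045,.025),c2(246,366)),((.07,.045,.025),c2(538,368))])],[.6,-.06,0]);print('car',k.round(4),r.round(1))
dx=k-p; cc,ss=np.cos(p[2]),np.sin(p[2]); print(' rel',(cc*dx[0]+ss*dx[1]).round(4),(-ss*dx[0]+cc*dx[1]).round(4),dx[2].round(3))
print('knob',atz(W,*c2(478,463),.121),'pred',F(p,[.052,0,.121]))
T=manip.sense();print(T['tcp_pos'],T['force'],T['q'])
print('pins gap test: predicted carrier home corners', proj(W,F(p,[(-.07,-.045,.025),(-.07,.045,.025),(.07,-.045,.025),(.07,.045,.025)])))
E
```

```text
fix [ 0.6257 -0.0394 -0.0081] [-1.2 -0.4  0.7 -0.8  0.4  1.3  0.1  0.4 -0.2  0.4]
car [ 0.6249 -0.0393 -0.0057] [ 0.5  0.8 -0.5  0.4  0.7 -0.9 -0.8 -1. ]
 rel -0.0008 0.0 0.002
knob [ 0.67724398 -0.03973734  0.121     ] pred [[ 0.67768324 -0.03979423  0.121     ]]
[ 0.61389068 -0.1178066   0.24353606] [-0.94735898 -0.52057786 -0.82535836] [-3.68380914e-01  5.34192596e-01  1.43476424e+00  6.28234923e-04
  1.17646075e+00 -1.94206551e+00]
pins gap test: predicted carrier home corners [[305.97074912 133.763476  ]
 [386.14741212 134.59385603]
 [301.63473498 248.65286774]
 [373.10122089 249.27891602]]
```

```bash
python3 -m handwheel '[2,0,2.5,0,0,0,6.5,4,1,5,0,0,0,6.5,6,3,7,0,0,0,6.5,6.3,5,7.8,0,0,0,6.5,6.3,6,7.8,0,0,0,6.5,6.3,6,7.8,0,0,0,6.5]' 40;python3 -m handwheel '[0,0,0,0,0,0,6.5,0,0,0,0,0,0,6.5]'; python3 - <<'E'
from h import *
snap('wrist','w11');s=manip.sense();print(s['tcp_pos'],s['finger_gap'])
E
```

```text
t: 11.65
tcp_pos: [0.6745, -0.0392, 0.1804]
tool_rot: [-0.706, 0.002, 0.005, 0.708]
force: [-0.8, -0.0, -0.1]
finger_gap: 0.759
t: 11.82
tcp_pos: [0.6779, -0.0418, 0.1859]
tool_rot: [0.707, 0.001, -0.0, -0.707]
force: [0.2, -0.7, -0.3]
finger_gap: 0.759
[ 0.67836036 -0.04202279  0.18647114] 0.7633939731937381
```

View pics/w11.png

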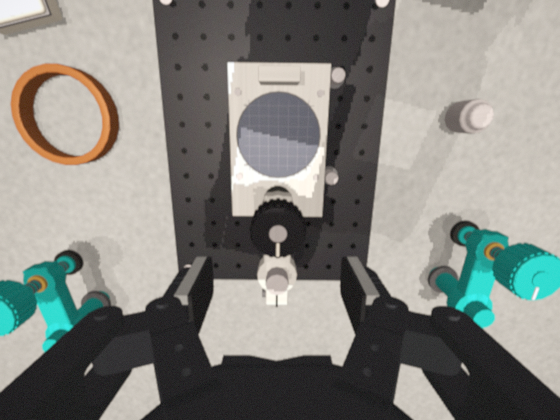

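```bash
python3 -m handwheel '[0,0,0,0,0,0,6.5]'; python3 - <<'E'
from h import *
s=snap('wrist','w12');T=manip.sense();print(T['tcp_pos'],T['finger_gap'],T['q'])
crop('w12',240,190,320,250,8)
for v in(231,233,235):print(atz(s,277.5,v,.121))
E
```

```text
t: 11.95
tcp_pos: [0.6786, -0.042, 0.1868]
tool_rot: [0.707, 0.001, 0.0, -0.707]
force: [-0.2, -0.2, 0.0]
finger_gap: 0.756
[ 0.67863482 -0.04193791  0.18679564] 0.7598611638069742 [-2.25674807e-01  6.67327455e-01  1.34181485e+00 -8.06057087e-05
  1.13006719e+00 -1.79745438e+00]
[ 0.67747066 -0.04016338  0.121     ]
[ 0.67893745 -0.04016104  0.121     ]
[ 0.68041047 -0.04015869  0.121     ]
```

View pics/w12_240_190_8.png

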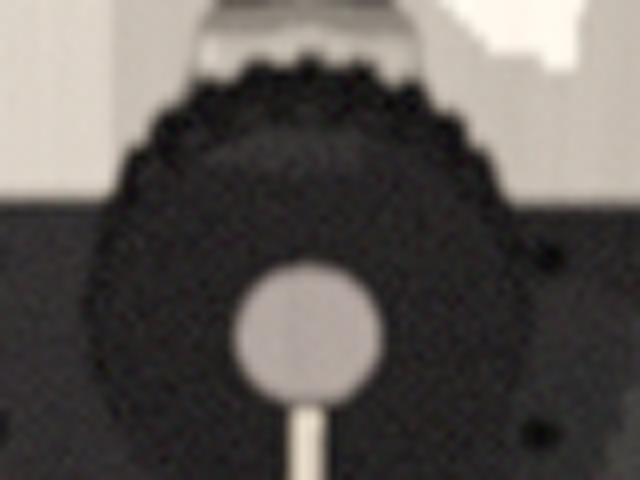

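```bash
python3 -m handwheel '[0,2,0.2,0,0,0,6.5,0,4,0.2,0,0,0,6.5,0,6,0.2,0,0,0,6.5,0,7.2,0.2,0,0,0,6.5,0,7.7,0.2,0,0,0,6.5,0,7.7,0.2,0,0,0,6.5,0,7.7,0.2,0,0,0,6.5]' 60; python3 - <<'E'
from h import *
snap('wrist','w13');snap('side','s13');crop('s13',130,100,280,250,4)
E
```

```text
t: 12.58
tcp_pos: [0.6788, -0.0392, 0.109]
tool_rot: [0.707, 0.001, -0.0, -0.707]
force: [-0.3, -0.3, 0.5]
finger_gap: 0.761
```

View pics/w13.png

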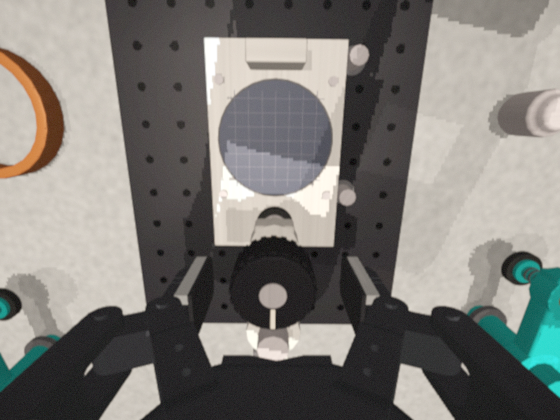

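View pics/s13_130_100_4.png

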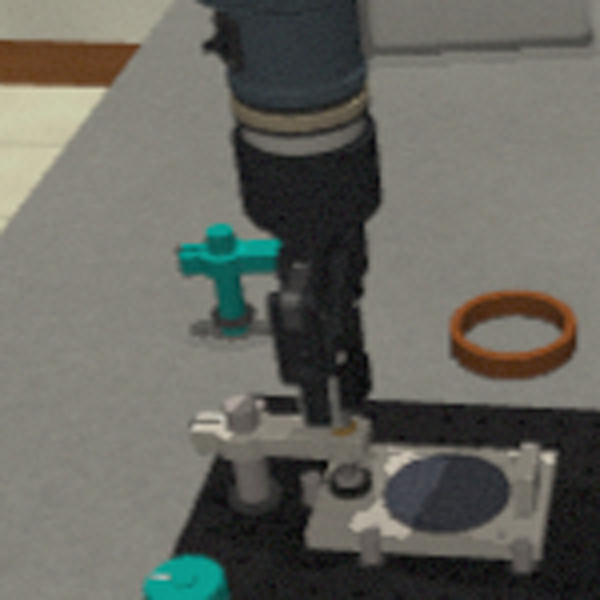

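```bash
python3 - <<'E'
from h import *
s=load('w13');crop('w13',220,220,340,310,6);print(atz(s,272.5,296,.121),atz(s,272.5,294,.121),manip.sense()['tcp_pos'])
E
```

```text
[ 0.67817399 -0.03980009  0.121     ] [ 0.67717658 -0.03979779  0.121     ] [ 0.67933151 -0.03924728  0.10979387]
```

View pics/w13_220_220_6.png

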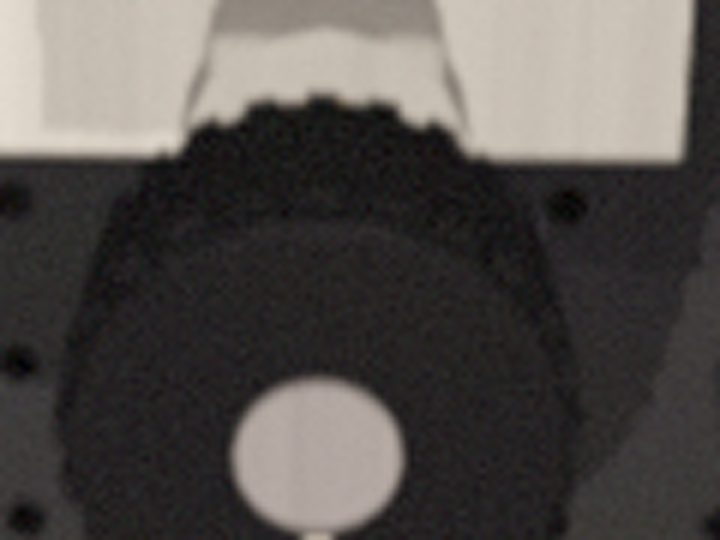

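```bash
python3 -m handwheel '[-0.1,0,-0.05,0,0,0,5,-0.1,0,-0.05,0,0,0,4,-0.1,0,-0.05,0,0,0,3,-0.1,0,-0.05,0,0,0,3,-0.1,0,-0.05,0,0,0,3,-0.1,0,-0.05,0,0,0,3]' 60; python3 - <<'E'
from h import *
s=manip.sense();print(s['tcp_pos'],s['finger_gap'],s['force'],s['ft_torque'],s['q'])
E
```

```text
t: 13.18
tcp_pos: [0.6777, -0.0409, 0.1099]
tool_rot: [0.708, 0.001, -0.0, -0.706]
force: [-2.3, -3.7, 5.7]
finger_gap: 0.424
[ 0.67773642 -0.04091832  0.10990361] 0.42387842961988237 [-2.29890446 -3.6756261   5.68847038] [-0.8020095   0.37068956  0.08320108] [-0.22360877  0.75996994  1.39351647 -0.00262221  0.98601237 -1.79561425]
```

```bash
python3 -m handwheel '[0,0.01,0,0,0.1,0,3,0,0.01,0,0,0.2,0,3,0,0.02,0,0,0.3,0,3,0,0.03,0,0,0.4,0,3,0,0.03,0,0,0.5,0,3,0,0.04,0,0,0.6,0,3,0,0.04,0,0,0.6,0,3]'; cat > q.py <<'E'
from h import *
s=manip.sense();print(s['finger_gap'],s['force'].round(1),s['ft_torque'].round(3),'q6',s['q'][5].round(3),s['tau'][5].round(3),R.from_quat(s['tool_rot']).as_matrix()[:,2].round(3))
E
python3 q.py
```

```text
t: 13.77
tcp_pos: [0.6777, -0.041, 0.1095]
tool_rot: [0.676, -0.209, 0.21, -0.675]
force: [-1.6, -4.3, 6.2]
finger_gap: 0.423
0.4228739905322606 [-1.6 -4.3  6.2] [-0.729  0.458 -0.026] q6 -1.192 0.464 [ 0.566  0.825 -0.001]
```

```bash
python3 q.py; python3 -m handwheel '[0,0.01,0,0,0.1,0,3,0,0.01,0,0,0.2,0,3]' | tail -0; python3 q.py; python3 -m handwheel '[0,0.01,0,0,0.1,0,3,0,0.01,0,0,0.2,0,3]' | tail -0;  python3 q.py; python3 - <<'E'
from h import *
snap('wrist','w14')
E
```

```text
0.4228739905322606 [-1.6 -4.3  6.2] [-0.729  0.458 -0.026] q6 -1.192 0.464 [ 0.566  0.825 -0.001]
0.4285473122589759 [-2.3 -4.2  6.4] [-0.725  0.438 -0.006] q6 -0.991 -0.788 [ 0.719  0.695 -0.001]
0.4270718121295557 [-1.4 -4.1  6.3] [-0.713  0.392  0.014] q6 -0.791 -0.748 [ 0.843  0.539 -0.   ]Exception ignored on flushing sys.stdout:
BrokenPipeError: [Errno 32] Broken pipe
Exception ignored on flushing sys.stdout:
BrokenPipeError: [Errno 32] Broken pipe
```

View pics/w14.png

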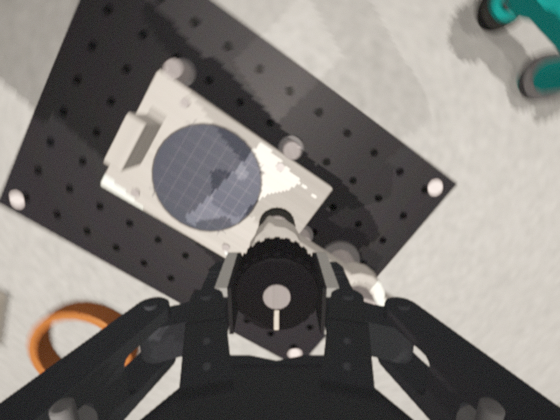

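```bash
python3 -m handwheel '[0,0,0,0,0.05,0,3,0,0.01,0,0,0.1,0,3]' >/dev/null; python3 q.py; python3 -m handwheel '[0,0,0,0,0.05,0,3,0,0.01,0,0,0.1,0,3]' >/dev/null;  python3 q.py;python3 -m handwheel '[0,0,0,0,0.05,0,3,0,0,0,0,0.1,0,3]' >/dev/null;  python3 q.py
```

```text
0.4249536269040952 [-1.7 -3.5  7.2] [-0.694  0.542  0.073] q6 -0.693 -0.37 [ 0.891  0.454 -0.   ]
0.42955824426571715 [-2.6 -4.9  5.9] [-0.735  0.508  0.044] q6 -0.593 -0.357 [0.932 0.363 0.   ]
0.42523410826153696 [-1.8 -4.6  5.7] [-0.726  0.465  0.038] q6 -0.493 -0.356 [0.963 0.268 0.   ]
```

```bash
python3 -m handwheel '[0,0,0,0,0.05,0,3,0,0.01,0,0,0.1,0,3]' >/dev/null; python3 q.py; python3 -m handwheel '[0,0,0,0,0.05,0,3,0,0.01,0,0,0.1,0,3]' >/dev/null;  python3 q.py;python3 -m handwheel '[0,0,0,0,0.05,0,3,0,0,0,0,0.1,0,3]' >/dev/null;  python3 q.py
```

```text
0.42563901219145966 [-2.  -4.2  6.4] [-0.657  0.542  0.037] q6 -0.393 -0.357 [0.985 0.17  0.001]
0.42243076181912326 [-2.1 -4.6  6.8] [-0.665  0.526 -0.005] q6 -0.293 -0.357 [0.997 0.071 0.001]
0.42683639800665574 [-2.1 -3.8  5.8] [-0.672  0.546  0.035] q6 -0.193 -0.348 [ 1.    -0.029  0.001]
```

```bash
python3 -m handwheel '[0,0,0,0,0.05,0,3,0,0.01,0,0,0.1,0,3]' >/dev/null; python3 q.py; python3 -m handwheel '[0,0,0,0,0.05,0,3,0,0.01,0,0,0.1,0,3]' >/dev/null;  python3 q.py;python3 -m handwheel '[0,0,0,0,0.05,0,3,0,0,0,0,0.1,0,3]' >/dev/null;  python3 q.py
```

```text
0.42809590322686875 [-1.5 -4.3  7.6] [-0.642  0.531  0.023] q6 -0.093 -0.324 [ 0.992 -0.129  0.001]
0.4249746813986883 [-2.9 -4.9  7.4] [-0.577  0.598  0.044] q6 0.007 -0.298 [ 0.974 -0.227  0.001]
0.42583943238475747 [-1.8 -4.2  6.4] [-0.594  0.628  0.132] q6 0.107 -0.269 [ 0.946 -0.323  0.002]
```

```bash
python3 -m handwheel '[0,0,0,0,0.05,0,3,0,0.01,0,0,0.1,0,3]' >/dev/null; python3 q.py; python3 q.py; python3 -m handwheel '[0,0,0,0,0.05,0,3,0,0.01,0,0,0.1,0,3]' >/dev/null;  python3 q.py
```

```text
0.42620620299870593 [-2.1 -4.2  7.1] [-0.551  0.598  0.092] q6 0.206 -0.232 [ 0.91  -0.416  0.002]
0.42620620299870593 [-2.1 -4.2  7.1] [-0.551  0.598  0.092] q6 0.206 -0.232 [ 0.91  -0.416  0.002]
0.427237253416617 [-2.1 -4.7  7.7] [-0.496  0.652  0.156] q6 0.306 -0.195 [ 0.864 -0.504  0.002]
```

```bash
python3 -m handwheel '[0,0,0,0,0.05,0,3,0,0.01,0,0,0.1,0,3]' >/dev/null; python3 q.py; python3 -m handwheel '[0,0,0,0,0.05,0,3,0,0.01,0,0,0.1,0,3]' >/dev/null;  python3 q.py;  python3 -m handwheel '[0,0,0,0,0,0,3,0,0,0,0,0,0,3]' >/dev/null;  python3 q.py; python3 - <<'E'
from h import *
snap('wrist','w15'); crop('w15',200,220,360,340,4); crop('w14',200,220,360,340,4)
a=cv2.imread('pics/w14_200_220_4.png');b=cv2.imread('pics/w15_200_220_4.png');cv2.imwrite('pics/cmp.png',cv2.resize(np.hstack([a,b]),(800,300)))
E
```

```text
0.4303422877545565 [-3.2 -4.1  8.2] [-0.503  0.641  0.247] q6 0.406 -0.16 [ 0.809 -0.588  0.002]
0.42173399135948825 [-3.2 -4.9  8. ] [-0.511  0.668  0.295] q6 0.506 -0.124 [ 0.746 -0.665  0.002]
0.4255599833138713 [-2.4 -3.6  7.5] [-0.457  0.632  0.093] q6 0.504 0.162 [ 0.748 -0.664  0.002]
```

View pics/cmp.png

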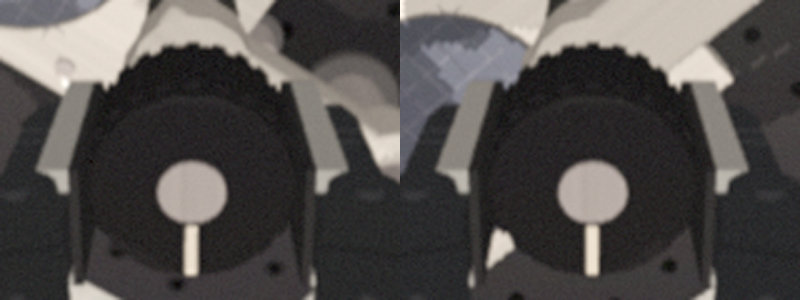

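```bash
python3 -m handwheel '[0,0,0,0,0.05,0,3,0,0,0,0,0.1,0,3]' >/dev/null; python3 q.py; python3 -m handwheel '[0,0,0,0,0,0,3,0,0,0,0,0,0,3,0,0,0,0,0,0,3]' >/dev/null;  python3 q.py
```

```text
0.42760517721531327 [-2.5 -4.7  8.3] [-0.471  0.598  0.334] q6 0.606 -0.113 [ 0.676 -0.737  0.003]
0.4215801307541798 [-1.8 -4.1  7.8] [-0.511  0.644  0.105] q6 0.604 0.169 [ 0.678 -0.735  0.002]
```

```bash
python3 -m handwheel '[0,0,0,0,0,0,4.5,0,0,0,0,0,0,5.5,0,0,0,0,0,0,6.5,0,0,0,0,0,0,6.5,0,0,0,0,0,0,6.5]'; python3 q.py; python3 -m handwheel '[0,-1,0,0,0,0,6.5,0,-4,0,0,0,0,6.5,0,-8,0,0,0,0,6.5,0,-11,0,0,0,0,6.5,0,-14,0,0,0,0,6.5,0,-14,0,0,0,0,6.5]'; python3 -m handwheel '[0,0,0,0,0,0,6.5,0,0,0,0,0,0,6.5,0,0,0,0,0,0,6.5]'; python3 - <<'E'
from h import *
snap('wrist','w16');snap('side','s16');crop('s16',160,170,310,270,5);snap('scene','c16');crop('c16',165,195,335,315,4)
E
```

```text
t: 17.37
tcp_pos: [0.6772, -0.039, 0.1063]
tool_rot: [-0.257, 0.659, -0.659, 0.257]
force: [-0.3, 0.3, -0.3]
finger_gap: 0.763
0.7629243932274916 [-0.3  0.3 -0.3] [-0.058  0.007 -0.02 ] q6 0.605 0.0 [ 0.677 -0.736 -0.001]
t: 17.87
tcp_pos: [0.6813, -0.04, 0.2555]
tool_rot: [0.253, -0.656, 0.662, -0.262]
force: [-0.1, 0.2, 1.1]
finger_gap: 0.76
t: 18.12
tcp_pos: [0.6761, -0.0391, 0.2452]
tool_rot: [-0.258, 0.659, -0.658, 0.256]
force: [-0.5, -0.1, 0.2]
finger_gap: 0.765
```

View pics/w16.png

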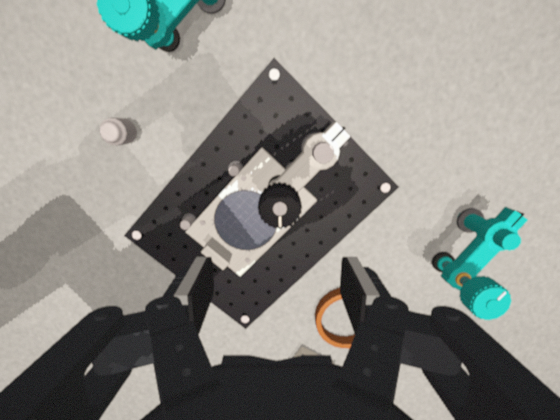

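View pics/s16_160_170_5.png

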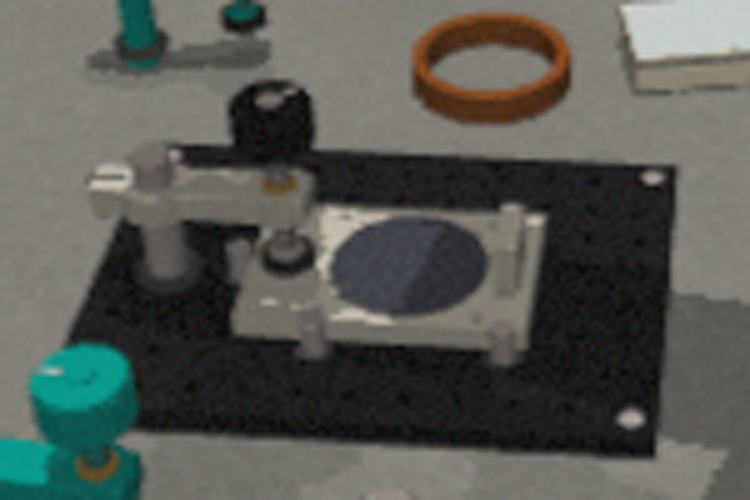

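View pics/c16_165_195_4.png

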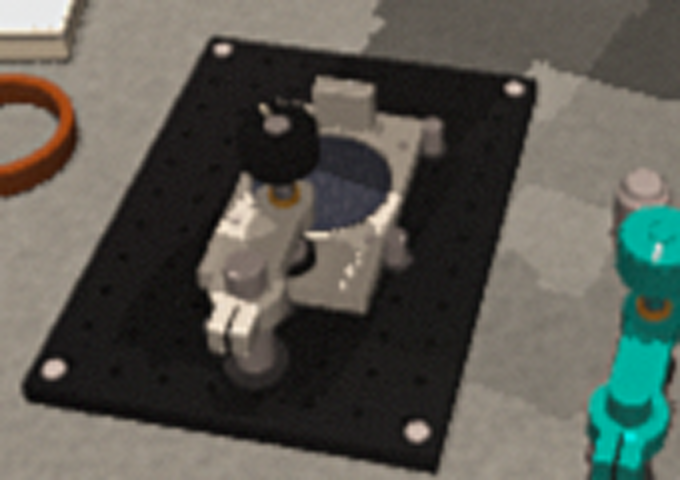

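```bash
python3 - <<'E'
from h import *
crop('w16',170,120,330,290,4)
E
python3 - <<'E'
from h import *
im=cv2.imread('pics/w16.png')[50:335,115:410]; cv2.imwrite('pics/w16f.png',cv2.resize(im,None,fx=2,fy=2,interpolation=cv2.INTER_CUBIC))
E
```

```text
(no output)
```

View pics/w16_170_120_4.png

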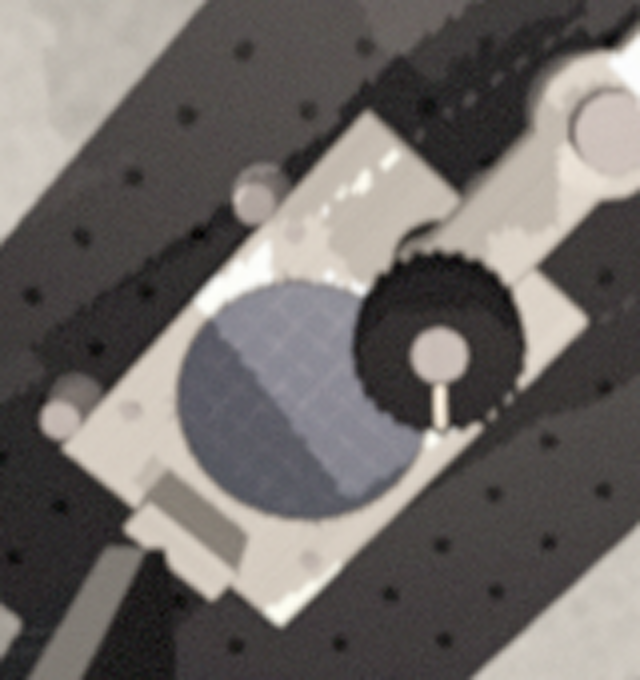

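View pics/w16f.png

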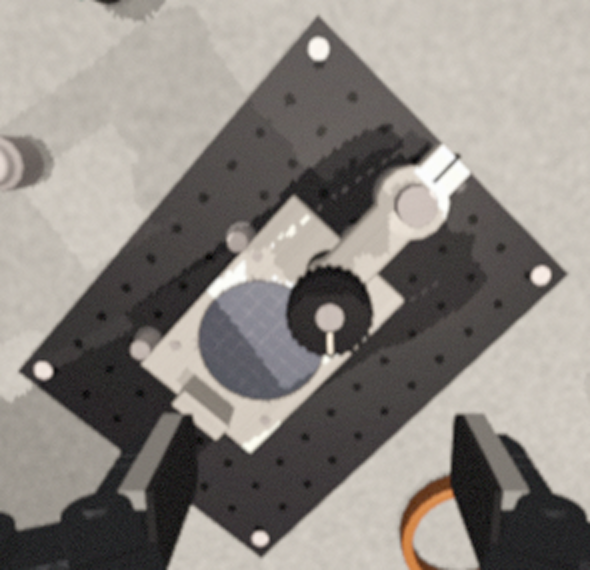

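```bash
python3 - <<'E'
from fit import *
W=load('w16')
g=lambda x,y:(115+x/2-.25,50+y/2-.25); c=lambda x,y:(170+x/4-.4,120+y/4-.4)
f=[((.15,.1,.013),g(318,16)),((.15,-.11,.013),g(567,272)),((-.135,.1,.013),g(20,370)),((-.135,-.11,.013),g(262,555)),((.03,.051,.032),c(257,200)),((-.06,.051,.032),c(62,420))]
p,r=fit([(W,f)],[.62,-.04,0]);print('fix',p.round(4),r.round(1))
k,r=fit([(W,[((.07,.045,.025),c(368,110)),((.07,-.045,.025),c(590,320)),((-.07,.045,.025),c(63,448)),((-.07,-.045,.025),c(280,629))])],[.6,-.06,0]);print('car',k.round(4),r.round(1))
dx=k-p; cc,ss=np.cos(p[2]),np.sin(p[2]); print(' rel',(cc*dx[0]+ss*dx[1]).round(4),(-ss*dx[0]+cc*dx[1]).round(4),dx[2].round(3))
E
```

```text
fix [ 0.6269 -0.0393 -0.0079] [ 0.2 -2.   1.6  0.1 -1.4  0.3  0.1  1.4 -0.2  0.6 -0.1 -0.1]
car [ 0.6265 -0.0394 -0.0101] [-0.2  0.5 -0.2  0.3  0.  -0.2  0.5 -1.1]
 rel -0.0004 -0.0001 -0.002
```

Home within the measurement error and at rest, so I am handing it in.

```bash
python3 - <<'E'
from h import *
s=manip.sense();print(s['t'],s['force'].round(1),abs(s['qd']).max()); print(manip.sign_off())
E
```

```text
18.2667 [ 0.2 -0.2  0.3] 0.00577617543049031
the job is handed in; nothing more can be done
None
```

The carrier is home against all three pins and clamped, and I handed the job in at t ≈ 18.3 s. No verdict was reported.

- **Pushing:** With the fingers shut I pushed the carrier against the side pins (about 14 N peak), then against the end pin (about 12 N peak). My first end push touched too high on the plate edge and lifted the tool. I backed off, lowered it 4 mm and pushed again without trouble.
- **Clamping:** I turned the knob about 2.4 rad clockwise in all.
    - **Contact estimates:** The joint torque began to rise at about 1.6 rad of turn, so I went about 0.8 rad past contact. The wrist torque at the end of the turn suggests only about 0.6 rad. I did not resolve this difference.
    - **Clamp force:** The force was not measured directly. The two readings put it at about 39 to 53 N, less a little springback; both lie inside 18 to 92 N.
- **Last checks:** After release, the wrist picture put the carrier at -0.4 mm in x, -0.1 mm in y and -0.002 rad from home. Calibration is good to about 2 mm. The knob did not visibly spring back. The gripper was open and about 14 cm above the knob, with no force at the wrist.
- **Bystanders:** The tape roll, and the part of the slide box in view, look unmoved. I checked the objective only by eye in the last pictures, where it still stands in its place.

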